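# Slide a flow-cell carrier along its loading dock until it drops into the pocket

## Robot

A 6-joint arm with a two-finger parallel gripper is mounted at the origin on a cart in front of the work surface, level with it; the furniture and walls round the work are solid. World frame = base frame: x ahead of the robot, y to its left, z up, the work surface at z = 0. Lengths are in mm, angles in rad, forces in N, time in s.
With the tool pointing down it reaches from about 400 to 925 mm from the base axis. Payload 12.5 kg.
Tool frame: the origin (TCP) lies on the front face of the gripper's body, between the roots of the fingers; the fingertips stand 78 mm ahead of it and the grasp point (between the pads) lies 59 mm ahead of it (env.nose_length is the distance from the TCP to the fingertips, in mm); z points along the fingers, y is the line along which they close (so a half turn about z gives the same grasp; the last joint's range is limited). The gripper opens to 95 mm and grips with 3 to 60 N. Pads are 20 mm wide; open, the fingers measure 119 mm over their backs; the gripper's body (75 mm by 180 mm) begins 59 mm behind the grasp point.
Start: joints at [1.159, 0.491, 1.559, -0, 1.092, -0.106], TCP at [188.14, 596.021, 292.261] pointing down, gripper open.
Joint ranges: [-3.1, 3.1], [-0.84, 2.19], [0.05, 2.79], [-1.13, 4.28], [0.06, 2.93], [-2.69, 2.69]. Speed limits (rad/s): [2.22, 2.22, 2.79, 3.14, 3.14, 3.14].

## Interface

Orientations are given as [roll, pitch, yaw] about the fixed x, y, z axes, in that order (R = Rz(yaw) Ry(pitch) Rx(roll)).
In Python, from cell import env gives the robot as it stands.
- The arm moves only by the tool jog_arm, never from a script. Its argument "motion" is a list of rows, each a list of 7 numbers: the turn, a rotation vector about the tool's x, y, z in degrees, then the shift along the tool's x, y, z in mm, then the finger opening in mm, from 0 to 95.1. In form: [[wx, wy, wz, x, y, z, hand], ...]. A call has 1 to 10 rows; each row shifts and turns the commanded pose from where the row before left it, along the tool's axes as they then stand; what a row does not reach is not made up. A row lasts 1/8 s, in which the tool goes at most 62.5 mm and 10.7 degrees, less where a joint would pass 70% of its speed; a pose out of reach is approached as far as the arm can. A call is refused whole if a number of a shift passes 62.5 or a number of a turn 10.7, either way. A call with a gripper value outside its range is refused whole. The fingers move at their own pace and stop on an object; the grip force is fixed at half the most. Time passes only in rows, so rows that do not move let the fingers close. It gives the time, the measured TCP pose, the force, the opening and the grip force at its end, in the units of the state.
- env.state(): the state, without advancing time (a new reading comes with each control period).
- env.read_camera(name): name is "scene" or "side" or "wrist"; returns a dict with "color" (420x560x3 uint8, red, green, blue), "z_map" (420x560 float32, mm along the optical axis (not along the pixel's ray), 0 where there is no reading), "camera_matrix" (3x3 intrinsics, pixels), "k1" (the pictures are not rectified: a ray, as slopes to the right and down, at radius r is drawn at 1 + k1 r^2 times it, then the intrinsics apply), "world_to_cam" (4x4, takes a point from world to camera coordinates). Camera axes: x right, y up, looking along -z (the intrinsics and any distortion apply to the point x, -y, -z); pixel columns grow to the right and rows downward; lengths in mm; the calibration is good to about 2 mm. A picture is of the moment at which its call begins.
- env.job_done(): hands the job in; it is judged then, once.
Trained networks look in the newest picture that a camera, given by its name, has taken for a name from the list of things; names that differ only in an ending like _2 or _b are one class to them, and where a whole thing is asked for, a point or a joint stands for the part that bears it (a point fixed in the world has none). Each returns a list of dicts, best first, with "score" (0 to 1); they miss things now and then, are a little off and sometimes report something else, mostly with a low value. They report only what shows in the picture. A call takes as long as a camera call. They do not tell look-alikes from the thing itself.
- env.recognise(camera, thing): "location" ([column, row] in pixels, amid what is visible of it).
The state is a dict: "t": time; "joints": joint angles; "qvel": joint speeds; "tau": joint torques, N m; "eef_pos": TCP position; "tcp_rot": TCP orientation; "ft_force": force on the tool from outside, world axes, zero at the start; "moment": the same for the moment, N m; "opening": opening from 0.0 (shut) to 1.0 (fully open); "grip_force": force on a finger pad.
Only numpy, scipy, OpenCV 4.12 (cv2) and the standard library are available. Lean on these libraries where they do the work, as an engineer would, in place of code of your own. Each camera call takes 0.05 s, during which the arm holds its last target. There are 200 camera calls.

## Task

Pick up the flow-cell carrier by its grip bar and lay it flat on the empty loading end of the dock (the plain end, on the robot's right). Then slide it to the left along the fence, staying down on the deck and never lifted off it, until you feel it drop into the shallow pocket, and let it go seated flat at the bottom of the pocket. It is fragile: push and press it gently, never with more than about 2.5 kg of force, and leave the other things on the table where they are.

Things in the scene. Friction and masses are not known exactly. Their poses are not given: they have to be found in the camera images.
- carrier: loose flow-cell carrier, about 0.3 to 0.4 kg: flat grey plate 80 (x) by 84 (y) by 7 mm with a black upright grip bar across its middle, on a sprung mount, and a white flow-cell cartridge on either side of the bar (tops 15 mm above the plate's underside). Origin: centre of the plate's underside; z up. Half-turn symmetric: goes in either way round, its x along the dock's x.
- carrier_bar (a point): top centre of the grip bar, 60 mm above the plate's underside; axes as the carrier's. Bar 50 mm long in x, 14 thick in y, from 20 to 60 mm above the underside: grip it across y, fingertips 25 mm up or higher. It is sprung vertically only: pushed down it yields against a spring (4 N preload, 0.6 N per mm) for 8 mm, then is solid. It carries the plate without sagging.
- dock: loading dock fixed on the table: dark bed 114 (x) by 284 (y) by 10 mm; origin centre of its underside; y along the slide (to the robot's left), x away from the robot, z up. On it an aluminium nest plate with a flat deck, a fence along its far side and one pocket in its left half. The nest plate is clamped on the bed at a setting along y that no pose tells.
- dock_deck (a point): point at the deck's height, 20 mm above the dock's underside, at the dock's x = y = 0; axes as the dock's. The pocket is 5 mm deep (floor 15 mm above the underside), 88 mm long in y, and in x runs from -41 mm to the fence at +42 mm. Its centre is somewhere from y = +16 to +64 mm. The plain deck always covers y = -94 to -28 mm; its near edge is at x = -55 mm.
- dock_fence (a point): middle of the fence's inner top edge, at the dock's x = +42, y = 0, z = 28 mm; axes as the dock's. The fence is straight along y, 8 mm above the deck. A carrier square to the dock has its origin at x = +2 mm when it touches the fence, and fits the pocket from x = -1 to +2 mm. Its origin is at z = 20 mm on the deck, 15 mm when seated. It drops in by itself under the sprung bar's push.
- dock_load (a point): point on the deck of the loading end, at x = -2, y = -76, z = 20 mm in the dock's frame, axes as the dock's. A carrier laid square with its origin here is wholly before the pocket and 4 mm clear of the fence (its right end may overhang the deck a little).
- timer: bystander: white lab timer standing upright, 23x58x60 mm, origin at the centre of its underside
- tape: bystander: roll of white tape lying flat, 60 mm across, 19 mm high, origin at the centre of its underside
- marker: bystander: marker pen lying down, 134 mm long, 13 mm high, origin at the centre of its underside, long axis y
- amber_bottle: bystander: brownish reagent bottle with black cap, 58 mm across, 111 mm high, origin at the centre of its underside
There are look-alikes about, which are no part of the job. Several things look just like the carrier: the one meant starts nearest to the robot's base.

How it is judged (in metres and radians):
On the way:
1. the carrier lies flat on the deck of the loading end, before the pocket (its origin at least 58 mm right of the dock's centre) (z of carrier in the frame of dock between 0.0185 and 0.0225 m and y of carrier in the frame of dock between -0.11 and -0.058 m and x of carrier in the frame of dock between -0.03 and 0.006 m and angle between carrier's own z axis and vertical below 0.04 rad and contact force between carrier and dock above 0.5 N), for 0.2 s.
At the end, for the whole second after the job is handed in: the carrier is seated in the pocket, released and at rest: its origin 13 to 16.8 mm above the dock's underside (5 mm below its height on the deck), between y = 8 and 72 mm and x = -4 and 5 mm in the dock's frame, square to the dock within 0.08 rad and level within 0.025 rad (z of carrier in the frame of dock between 0.013 and 0.0168 m and y of carrier in the frame of dock between 0.008 and 0.072 m and x of carrier in the frame of dock between -0.004 and 0.005 m and angle between the x axis of carrier and the x axis of dock, either way round below 0.08 rad and angle between carrier's own z axis and vertical below 0.025 rad and linear speed of carrier below 0.01 m/s); the robot touches nothing.
It fails at once if the carrier is pressed or pushed against the dock with more than 25 N (contact force between carrier and dock above 25 N).
It fails at once if the carrier is lowered onto or lifted off the deck beyond the loading end (8 to 40 mm above the deck there) instead of being slid (y of carrier in the frame of dock between -0.045 and 0.12 m and x of carrier in the frame of dock between -0.06 and 0.06 m and z of carrier in the frame of dock between 0.028 and 0.06 m).
It fails at once if a bystander (timer, tape, marker, amber bottle) is moved by more than 30 mm (distance of any of timer, tape, marker, amber_bottle from where it was at the start of the episode above 0.03 m).
It also fails if it takes over 64 s, if anything falls off the work surface, if the arm or the gripper's body presses on something with over 40 N, if the wrist force passes 120 N, or if a joint passes its speed limit or range.

## Working session

There is one attempt and no reset: what is moved stays moved. The work goes in short steps, Python scripts to look and compute and a tool call to move; the robot and the scene stay as the last step left them, time stands still between calls to the robot, and variables do not carry over. Pictures are saved under pics/ and viewed, at most 10 in all, crops included, and the job is handed in when it is done.

Besides the shell and the picture viewer there is one more tool, called after "Emit:" as a command line: name --pt "numbers of a row" for each row, then --argument value for the rest. jog_arm: Moves the arm, as the interface text tells. Its arguments: {"type":"object","properties":{"motion":{"type":"array"}},"required":["motion"]}

```bash
mkdir -p pics; ls; cat > h.py <<'E'
import numpy as np, cv2
from cell import env
def cap(n):
    return env.read_camera(n)
def px2w(r,u,v,z=None):
    """pixel -> world; z: use depth if None else intersect world plane z"""
    K=np.array(r["camera_matrix"]);k=r["k1"]
    d=np.array([(u-K[0,2])/K[0,0],(v-K[1,2])/K[1,1]]); s=d.copy()
    for _ in range(20): s=d/(1+k*(s@s))
    T=np.linalg.inv(np.array(r["world_to_cam"]))
    ray=T[:3,:3]@np.array([s[0],-s[1],-1.]);o=T[:3,3]
    if z is None:
        t=r["z_map"][int(round(v)),int(round(u))]
    else: t=(z-o[2])/ray[2]
    return o+t*ray
def cloud(r):
    h,w=r["z_map"].shape
    K=np.array(r["camera_matrix"]);k=r["k1"]
    u,v=np.meshgrid(np.arange(w),np.arange(h))
    d=np.stack([(u-K[0,2])/K[0,0],(v-K[1,2])/K[1,1]],-1);s=d.copy()
    for _ in range(20): s=d/(1+k*(s**2).sum(-1,keepdims=True))
    T=np.linalg.inv(np.array(r["world_to_cam"]))
    c=np.concatenate([s[...,:1],-s[...,1:],-np.ones((h,w,1))],-1)*r["z_map"][...,None]
    return c@T[:3,:3].T+T[:3,3]
def save(r,n): cv2.imwrite("pics/"+n,r["color"][...,::-1])
E
python3 - <<'E'
from h import *
s=env.state();print(s["eef_pos"],s["tcp_rot"],s["t"])
a=cap("scene");
for n in ["carrier","dock","timer","tape","marker","amber_bottle","carrier_bar"]:
    for d in env.recognise("scene",n): print(n,d["score"].__round__(2),np.round(d["location"]),np.round(px2w(a,*d["location"])))
b=cap("side")
for n in ["carrier","dock"]:
    for d in env.recognise("side",n): print(n,d["score"].__round__(2),np.round(d["location"]),np.round(px2w(b,*d["location"])))
cv2.imwrite("pics/a.png",cv2.resize(np.hstack([a["color"],b["color"]]),(800,300))[...,::-1])
E
```

```text
pics
[188.05927578 595.87299828 291.6601463 ] [-3.14050060e+00 -1.11413256e-04  2.83581671e+00] 0.0
carrier 0.23 [170. 292.] [419. 347.  11.]
dock 0.86 [239. 258.] [451. 101.  18.]
timer 0.72 [238. 259.] [448. 107.  17.]
timer 0.72 [380. 221.] [ 384. -435.   17.]
tape 0.65 [378. 221.] [ 390. -428.   16.]
tape 0.25 [236. 259.] [449. 113.  18.]
marker 0.47 [169. 292.] [419. 352.  10.]
amber_bottle 0.74 [412. 190.] [ 410. -606.   85.]
carrier 0.96 [384. 234.] [ 718. -389.   36.]
carrier 0.77 [298. 269.] [ 448. -317.    7.]
dock 0.77 [221. 195.] [442.  67.  22.]
dock 0.62 [319. 300.] [ 423. -435.    4.]
```

View pics/a.png

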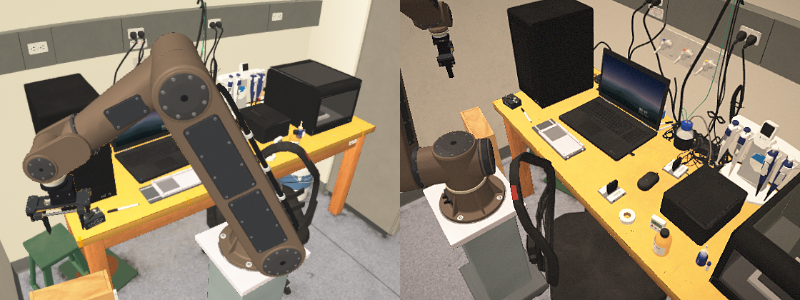

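The scene camera is mostly blocked by the arm. The side camera shows the dock at about (221,195) and carriers at about (298,269) and (384,234). I'll zoom in.

```bash
python3 - <<'E'
from h import *
b=cap("side")
cv2.imwrite("pics/b.png",cv2.resize(b["color"][120:340,130:420],(790,600),interpolation=cv2.INTER_CUBIC)[...,::-1])
for n in ["carrier","dock","timer","tape","marker","amber_bottle","carrier_bar","dock_load","dock_fence"]:
    for d in env.recognise("side",n): print(n,d["score"].__round__(2),np.round(d["location"]),np.round(px2w(b,*d["location"])))
c=cloud(b)
# dock points & carrier points
for name,(x0,x1,y0,y1) in dict(dock=(330,560,-90,260),car=(380,520,-400,-220)).items():
    m=(c[...,0]>x0)&(c[...,0]<x1)&(c[...,1]>y0)&(c[...,1]<y1)&(c[...,2]>10)&(c[...,2]<70)
    p=c[m];print(name,len(p),np.percentile(p,[1,50,99],axis=0).round())
    r=cv2.minAreaRect(p[:,:2].astype(np.float32));print(r)
m=(c[...,2]>45)&(c[...,2]<66)&(c[...,0]>380)&(c[...,0]<520)&(c[...,1]>-400)&(c[...,1]<-220)
p=c[m];print(len(p),cv2.minAreaRect(p[:,:2].astype(np.float32)),p[:,2].max())
E
```

```text
carrier 0.92 [383. 235.] [ 716. -389.   33.]
carrier 0.88 [295. 271.] [ 435. -318.    7.]
dock 0.88 [224. 191.] [461.  84.  17.]
timer 0.71 [360. 314.] [ 457. -551.   41.]
marker 0.6 [177. 158.] [436. 360.  -0.]
amber_bottle 0.92 [367. 340.] [ 396. -626.   76.]
carrier_bar 0.6 [298. 260.] [ 446. -319.   45.]
carrier_bar 0.6 [390. 229.] [ 746. -386.   37.]
dock_load 0.81 [220. 197.] [436.  64.  19.]
dock_fence 0.68 [222. 196.] [442.  64.  18.]
dock 2221 [[396. -58.  10.]
 [463.  68.  19.]
 [559. 225.  30.]]
((476.2820739746094, 72.01595306396484), (167.43975830078125, 323.42987060546875), 0.0806184858083725)
car 489 [[ 406. -352.   10.]
 [ 436. -320.   15.]
 [ 481. -276.   63.]]
((443.8916320800781, -313.2525329589844), (77.8570556640625, 82.71271514892578), 2.0431149005889893)
121 ((442.28619384765625, -314.5803527832031), (50.8515510559082, 16.27824592590332), 0.17692874372005463) 64.59477388244125
```

View pics/b.png

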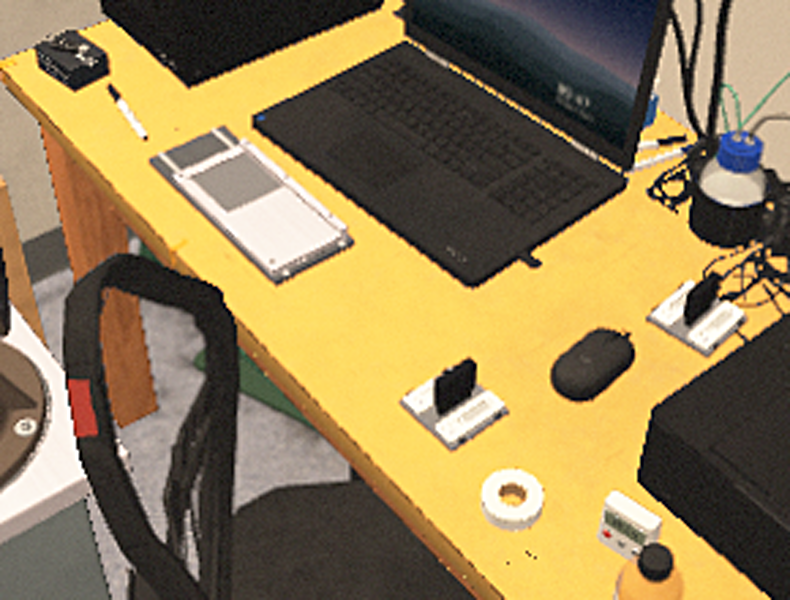

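The crop shows our carrier at about (455,405), which is world (442,-314), with its bar along x. The dock is at about (250,200), with its pocket at the left. The tape, timer and bottle are to the right and clear of the work. First I'll move above the dock while turning the tool.

```bash
cat >> h.py <<'E'
def plan(goal,n,dyaw=0,hand=95,start=None):
    s=env.state(); p=np.array(s["eef_pos"]) if start is None else np.array(start); y=s["tcp_rot"][2]
    d=(np.array(goal)-p)/n; out=[]
    for i in range(n):
        a=y+np.radians(dyaw)*i/n
        c,q=np.cos(a),np.sin(a)
        out.append([0,0,round(-dyaw/n,1),round(c*d[0]+q*d[1]),round(q*d[0]-c*d[1]),round(-d[2]),hand])
    print(out)
E
python3 -c "
from h import *
plan([440,80,330],10,-100)"
```

```text
[[0, 0, 10.0, -40, -42, -4, 95], [0, 0, 10.0, -46, -34, -4, 95], [0, 0, 10.0, -51, -26, -4, 95], [0, 0, 10.0, -55, -16, -4, 95], [0, 0, 10.0, -57, -6, -4, 95], [0, 0, 10.0, -57, 4, -4, 95], [0, 0, 10.0, -56, 13, -4, 95], [0, 0, 10.0, -53, 23, -4, 95], [0, 0, 10.0, -48, 32, -4, 95], [0, 0, 10.0, -42, 40, -4, 95]]
```

Emit:
jog_arm --pt "0 0 10 -40 -42 -4 95" --pt "0 0 10 -46 -34 -4 95" --pt "0 0 10 -51 -26 -4 95" --pt "0 0 10 -55 -16 -4 95" --pt "0 0 10 -57 -6 -4 95" --pt "0 0 10 -57 4 -4 95" --pt "0 0 10 -56 13 -4 95" --pt "0 0 10 -53 23 -4 95" --pt "0 0 10 -48 32 -4 95" --pt "0 0 10 -42 40 -4 95"

```text
t: 2.3
eef_pos: [441.3, 77.5, 332.7]
tcp_rot: [3.141, -0.001, 1.085]
ft_force: [1.1, 0.7, -0.2]
opening: 0.996
grip_force: 0.0
```

Emit:
jog_arm --pt "0 0 10 0 0 0 95" --pt "0 0 10 0 0 0 95" --pt "0 0 10 0 0 0 95" --pt "0 0 10 0 0 0 95" --pt "0 0 10 0 0 0 95" --pt "0 0 10 0 0 0 95"

```text
t: 3.05
eef_pos: [440.7, 79.3, 332.3]
tcp_rot: [-3.141, -0.0, 0.038]
ft_force: [-0.1, -0.5, -0.1]
opening: 1.001
grip_force: 0.0
```

```bash
python3 - <<'E'
from h import *
s=env.state();print(s["eef_pos"],s["tcp_rot"],s["t"],s["ft_force"])
w=cap("wrist");save(w,"w1.png");np.save("w1.npy",cloud(w))
print(np.linalg.inv(np.array(w["world_to_cam"])).round(2))
for n in ["dock","dock_load","dock_fence"]:
    for d in env.recognise("wrist",n): print(n,d["score"].__round__(2),np.round(d["location"]),np.round(px2w(w,*d["location"])))
c=cloud(w);np.save("w1.npy",c)
E
```

```text
[440.68890716  79.3224359  332.34140708] [-3.14147854e+00 -2.98094597e-04  3.75290863e-02] 3.05 [-0.06581545 -0.48733333 -0.10414509]
[[ 4.000e-02  9.600e-01  2.600e-01  5.139e+02]
 [-1.000e+00  4.000e-02  1.000e-02  8.172e+01]
 [-0.000e+00 -2.600e-01  9.700e-01  4.247e+02]
 [ 0.000e+00  0.000e+00  0.000e+00  1.000e+00]]
dock 0.86 [271. 171.] [457.  91.  16.]
dock_load 0.81 [272. 170.] [458.  90.  14.]
dock_fence 0.91 [271. 170.] [458.  91.  15.]
```

View pics/w1.png

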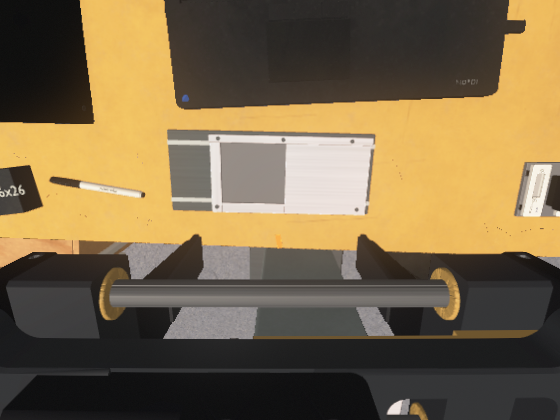

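The picture shows the dock bed with corners near (168,130), (375,135), (369,214) and (172,211). The pocket is grey at about (221–285, 142–204), and the loading end is the plain area to its right. Now the dock pose.

```bash
python3 - <<'E'
from h import *
w=cap("wrist");c=cloud(w)
x,y,z=c[...,0],c[...,1],c[...,2]
roi=np.zeros(z.shape,bool);roi[118:224,155:385]=1
t=z[225:240,250:380];print("table z",np.median(z[roi&(z<6)]))
for lo in (5,14):
    m=(roi&(z>lo)&(z<45)).astype(np.uint8)
    m=cv2.morphologyEx(m,cv2.MORPH_OPEN,np.ones((3,3)))
    k,l,st,_=cv2.connectedComponentsWithStats(m);i=1+st[1:,4].argmax()
    p=c[l==i];print(lo,cv2.minAreaRect(p[:,:2].astype(np.float32)),st[i])
print("deck z",np.median(z[150:195,300:350]),"pocket",np.median(z[155:190,235:270]))
f=c[roi&(z>24)&(z<40)];print("fence",len(f),cv2.minAreaRect(f[:,:2].astype(np.float32)) if len(f) else 0)
# corners by pixels via known heights
for n,(u,v,h) in dict(bedFL=(167,130,10),bedFR=(375,134,10),bedNR=(369,214,10),bedNL=(172,211,10),pockFL=(221,143,20),pockFR=(285,143,20),pockNR=(286,204,20),pockNL=(221,203,20),fL=(218,142,28),fR=(366,145,28)).items(): print(n,px2w(w,u,v,h).round(1))
cv2.imwrite("pics/w2.png",cv2.resize(w["color"][118:224,160:380],(792,382),interpolation=cv2.INTER_CUBIC)[...,::-1])
E
```

```text
table z -0.15890986641025506
5 ((454.3440856933594, 91.95216369628906), (113.78095245361328, 285.257568359375), 1.1177018880844116) [  168   129   207    87 16234]
14 ((452.9388427734375, 65.19320678710938), (107.40058135986328, 216.05014038085938), 0.9851588606834412) [  209   134   164    82 10095]
deck z 19.676922251266348 pocket 14.699380914914968
fence 1256 ((501.1230773925781, 66.31627655029297), (10.976189613342285, 214.3085174560547), 0.8021572232246399)
bedFL [505.3 233.8  10. ]
bedFR [513.4 -47.6  10. ]
bedNR [400.7 -53.6  10. ]
bedNL [391.6 232.2  10. ]
pockFL [491.9 158.9  20. ]
pockFR [496.   73.8  20. ]
pockNR [412.4  68.   20. ]
pockNL [409.5 159.2  20. ]
fL [493.5 161.3  28. ]
fR [498.9 -32.   28. ]
```

View pics/w2.png

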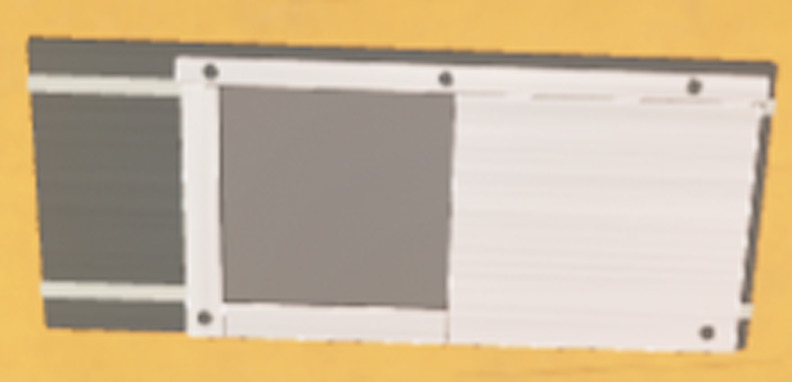

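Dock centre is about (454.3, 92.0), yaw about 1.1°. The pocket centre is at dock y ≈ +23. Next I'll look at the carrier from above.

Emit:
jog_arm --pt "0 0 1 -2 56 0 95" --pt "0 0 0 -2 56 0 95" --pt "0 0 0 0 56 10 95" --pt "0 0 0 0 56 20 95" --pt "0 0 0 0 56 20 95" --pt "0 0 0 0 56 20 95" --pt "0 0 0 0 56 10 95" --pt "0 0 0 0 0 0 95"

```text
t: 4.3
eef_pos: [447.4, -315.7, 250.9]
tcp_rot: [-3.141, 0.001, 0.025]
ft_force: [-0.2, 0.2, -0.2]
opening: 0.997
grip_force: 0.0
```

```bash
cat > car.py <<'E'
from h import *
import sys
s=env.state();print(s["eef_pos"],s["tcp_rot"],s["t"])
w=cap("wrist");save(w,sys.argv[1]);c=cloud(w)
x,y,z=c[...,0],c[...,1],c[...,2]
roi=(abs(x-445)<90)&(abs(y+314)<90)
for lo,hi in ((3,70),(52,66)):
    m=(roi&(z>lo)&(z<hi)).astype(np.uint8)
    k,l,st,_=cv2.connectedComponentsWithStats(m);i=1+st[1:,4].argmax()
    p=c[l==i];print(lo,cv2.minAreaRect(p[:,:2].astype(np.float32)),st[i],np.median(p[:,2]))
for d in env.recognise("wrist","carrier_bar"): print(d, px2w(w,*d["location"]).round(1))
E
python3 car.py w3.png
```

```text
[ 447.41827235 -315.68954621  250.87641942] [-3.14089076e+00  8.69489909e-04  2.51230189e-02] 4.3
3 ((445.255859375, -313.78302001953125), (80.06165313720703, 83.8310317993164), 2.5552964210510254) [ 240  161   74   70 4890] 12.242348658380251
52 ((445.797119140625, -313.829833984375), (48.903282165527344, 13.959811210632324), 1.7920242547988892) [270 182  15  49 679] 59.54432996181447
{'location': [280.9, 206.1], 'score': 0.95} [ 446.9 -317.7   59.8]
{'location': [534.0, 229.8], 'score': 0.53} [ 424.3 -587.7   46.6]
```

View pics/w3.png

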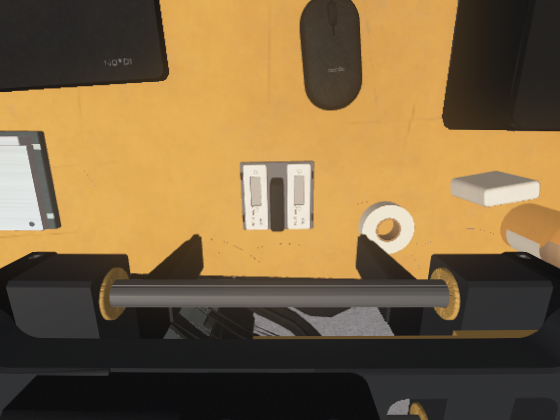

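The carrier is upright with the bar at about (277,204), world (445.6,-313.8), yaw about 2.2°. The tape at (387,228) is clear of the fingers. Descend and grip.

Emit:
jog_arm --pt "0 0 -0.8 -2 -2 30 60" --pt "0 0 0 0 0 40 60" --pt "0 0 0 0 0 35 60" --pt "0 0 0 0 0 20 60" --pt "0 0 0 0 0 12 60" --pt "0 0 0 0 0 6 60" --pt "0 0 0 0 0 0 60"

```text
t: 5.28
eef_pos: [446.0, -310.5, 109.5]
tcp_rot: [3.141, -0.0, 0.04]
ft_force: [-0.3, 0.8, 0.2]
opening: 0.632
grip_force: 0.0
```

Emit:
jog_arm --pt "0 0 0 0 0 0 35" --pt "0 0 0 0 0 0 20" --pt "0 0 0 0 0 0 10" --pt "0 0 0 0 0 0 5" --pt "0 0 0 0 0 0 5" --pt "0 0 0 0 0 0 5"

```text
t: 6.02
eef_pos: [445.9, -310.9, 109.2]
tcp_rot: [3.141, -0.0, 0.04]
ft_force: [1.1, -1.3, -0.0]
opening: 0.145
grip_force: 30.0
```

Gripped, at 13.8 mm. Lift and carry to above the loading end.

Emit:
jog_arm --pt "0 0 0 0 0 -10 5" --pt "0 0 0 0 0 -25 5" --pt "0 0 1.1 0 0 -25 5" --pt "0 0 0 2 -40 0 5" --pt "0 0 0 2 -50 0 5" --pt "0 0 0 2 -55 0 5" --pt "0 0 0 3 -55 0 5" --pt "0 0 0 3 -55 0 5" --pt "0 0 0 2 -50 0 5" --pt "0 0 0 1 -15 0 5"

```text
t: 7.28
eef_pos: [453.7, 11.9, 169.6]
tcp_rot: [-3.141, 0.0, 0.023]
ft_force: [0.8, -0.2, -3.9]
opening: 0.143
grip_force: 30.0
```

Emit:
jog_arm --pt "0 0 0 0 -4 0 5" --pt "0 0 0 0 0 0 5" --pt "0 0 0 0 0 0 5"

```text
t: 7.65
eef_pos: [454.2, 12.6, 169.2]
tcp_rot: [-3.142, 0.0, 0.019]
ft_force: [0.0, 0.7, -3.2]
opening: 0.144
grip_force: 30.0
```

```bash
python3 - <<'E'
from h import *
s=env.state();print(s["eef_pos"],s["tcp_rot"],s["t"],s["ft_force"],s["moment"])
w=cap("wrist");save(w,"w4.png")
c=cloud(w);x,y,z=c[...,0],c[...,1],c[...,2]
p0=s["eef_pos"]
m=(abs(x-p0[0])<60)&(abs(y-p0[1])<60)&(z>52)&(z<90)
p=c[m].astype(np.float32);print(cv2.minAreaRect(p[:,:2]),p[:,2].min(),p[:,2].max())
f=(x>480)&(x<520)&(y>60)&(y<170)&(z>25)&(z<35)
print(cv2.minAreaRect(c[f][:,:2].astype(np.float32)))
b=(x>370)&(x<530)&(y>-70)&(y<245)&(z>5)&(z<35)
print(cv2.minAreaRect(c[b][:,:2].astype(np.float32)))
E
```

```text
[454.1738685   12.55535912 169.22412166] [-3.14156207e+00  3.58048352e-05  1.91286268e-02] 7.65 [ 0.04777607  0.68362925 -3.15680374] [-0.03594639  0.14182903 -0.01868065]Traceback (most recent call last):
  File "<stdin>", line 7, in <module>
cv2.error: OpenCV(4.12.0) /io/opencv/modules/imgproc/src/convhull.cpp:143: error: (-215:Assertion failed) total >= 0 && (depth == CV_32F || depth == CV_32S) in function 'convexHull'
```

View pics/w4.png

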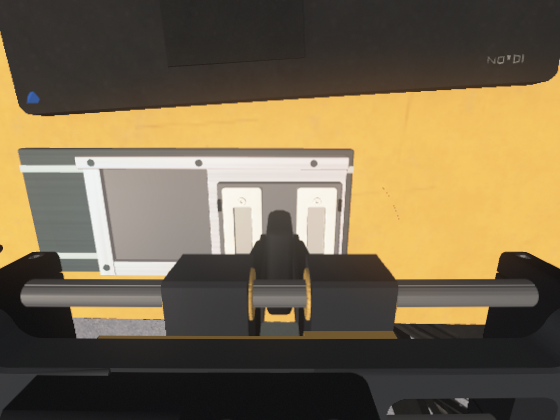

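The carrier hangs level over the loading end, far edge at row ≈182, before the pocket (105–208). Now the clearance of the far edge from the fence.

```bash
python3 - <<'E'
from h import *
w=cap("wrist");c=cloud(w);x,y,z=c[...,0],c[...,1],c[...,2]
m=(z>55)&(z<80)&(y>-50)&(y<80)&(x>440)&(x<520);m[:150]=0
p=c[m];print("plate far part",np.percentile(p,[0.5,50,99.5],axis=0).round(1))
v,u=np.nonzero(m);print(u.min(),u.max(),v.min())
for yy in (-15,0,15,30,40):
    q=p[abs(p[:,1]-yy)<2];print(yy,len(q),q[:,0].max().round(1))
f=c[(z>24.5)&(z<36)&(y>-50)&(y<175)&(x>480)&(x<530)];
print("fence",cv2.minAreaRect(f[:,:2].astype(np.float32)))
for yy in (-20,0,60,100,140):
    q=f[abs(f[:,1]-yy)<3]; print(yy,len(q),np.percentile(q[:,0],[2,98]).round(1) if len(q) else 0)
b=c[(x>370)&(x<530)&(y>-70)&(y<245)&(z>5)&(z<35)]
print(cv2.minAreaRect(b[:,:2].astype(np.float32)))
E
```

```text
plate far part [[444.1 -29.1  61.9]
 [474.9  12.6  70.7]
 [493.8  53.8  74.5]]
217 342 181
-15 428 493.8
0 357 493.6
15 179 493.3
30 357 493.1
40 433 492.8
fence ((500.7583312988281, 66.58078002929688), (10.480818748474121, 216.79151916503906), 1.066367506980896)
-20 102 [498.2 507.5]
0 94 [497.8 507.2]
60 97 [496.6 506. ]
100 91 [495.9 504.6]
140 97 [495.1 504.5]
((453.75933837890625, 92.11064910888672), (113.7595443725586, 285.7691650390625), 1.0051552057266235)
```

Emit:
jog_arm --pt "0 0 0 0 0 15 5" --pt "0 0 0 0 0 14 5" --pt "0 0 0 0 0 5 5" --pt "0 0 0 0 0 3 5" --pt "0 0 0 0 0 1 5" --pt "0 0 0 0 0 0 5"

```text
t: 8.5
eef_pos: [454.2, 13.5, 131.4]
tcp_rot: [-3.142, -0.0, 0.021]
ft_force: [-0.0, 0.1, -3.2]
opening: 0.145
grip_force: 30.0
```

Emit:
jog_arm --pt "0 0 0 0 0 1 5" --pt "0 0 0 0 0 1 5" --pt "0 0 0 0 0 1 5" --pt "0 0 0 0 0 0 5"

```text
t: 9.0
eef_pos: [454.2, 13.6, 128.4]
tcp_rot: [-3.142, -0.0, 0.021]
ft_force: [-0.5, -0.2, 2.9]
opening: 0.146
grip_force: 30.0
```

Emit:
jog_arm --pt "0 0 0 0 0 1 5" --pt "0 0 0 0 0 1 5" --pt "0 0 0 0 0 0 5"

```text
t: 9.38
eef_pos: [454.2, 13.5, 126.2]
tcp_rot: [-3.142, -0.0, 0.021]
ft_force: [-0.2, 0.2, 4.4]
opening: 0.146
grip_force: 30.0
```

Emit:
jog_arm --pt "0 0 0 0 0 1 5" --pt "0 0 0 0 0 1 5" --pt "0 0 0 0 0 1 5" --pt "0 0 0 0 0 0 5"

```text
t: 9.88
eef_pos: [454.2, 13.6, 123.2]
tcp_rot: [-3.142, -0.0, 0.021]
ft_force: [-1.0, 0.8, 6.3]
opening: 0.146
grip_force: 30.0
```

Spring rate is as expected, about 6 mm compressed. Now ease toward the fence.

Emit:
jog_arm --pt "0 0 0 1 0 0 5" --pt "0 0 0 1 0 0 5" --pt "0 0 0 0.5 0 0 5" --pt "0 0 0 0 0 0 5"

```text
t: 10.38
eef_pos: [455.7, 13.7, 123.1]
tcp_rot: [-3.141, 0.002, 0.021]
ft_force: [-5.4, -0.1, 5.5]
opening: 0.144
grip_force: 30.0
```

Emit:
jog_arm --pt "0 0 0 0.5 0 0 5" --pt "0 0 0 0 0 0 5"

```text
t: 10.62
eef_pos: [456.2, 13.7, 123.1]
tcp_rot: [-3.141, 0.002, 0.021]
ft_force: [-5.0, 0.2, 5.5]
opening: 0.148
grip_force: 30.0
```

Emit:
jog_arm --pt "0 0 0 0.5 0 0 5" --pt "0 0 0 0 0 0 5"

```text
t: 10.88
eef_pos: [456.7, 13.7, 123.0]
tcp_rot: [-3.141, 0.002, 0.021]
ft_force: [-4.9, 0.9, 6.1]
opening: 0.143
grip_force: 30.0
```

Emit:
jog_arm --pt "0 0 0 0.5 0 0 5" --pt "0 0 0 0 0 0 5"

```text
t: 11.12
eef_pos: [457.2, 13.7, 123.0]
tcp_rot: [-3.141, 0.002, 0.021]
ft_force: [-5.8, 0.4, 6.5]
opening: 0.147
grip_force: 30.0
```

Emit:
jog_arm --pt "0 0 0 0.5 0 0 5" --pt "0 0 0 0 0 0 5"

```text
t: 11.38
eef_pos: [457.7, 13.7, 123.0]
tcp_rot: [-3.141, 0.002, 0.021]
ft_force: [-4.7, 0.3, 5.7]
opening: 0.144
grip_force: 30.0
```

Emit:
jog_arm --pt "0 0 0 0.5 0 0 5" --pt "0 0 0 0 0 0 5"

```text
t: 11.62
eef_pos: [458.0, 13.8, 123.0]
tcp_rot: [-3.141, 0.003, 0.021]
ft_force: [-6.1, 0.3, 6.5]
opening: 0.145
grip_force: 30.0
```

Emit:
jog_arm --pt "0 0 0 0.5 0 0 5" --pt "0 0 0 0 0 0 5"

```text
t: 11.88
eef_pos: [458.2, 13.8, 122.9]
tcp_rot: [-3.141, 0.004, 0.021]
ft_force: [-6.7, 0.2, 6.6]
opening: 0.144
grip_force: 30.0
```

Fence contact felt. Now slide left along it.

Emit:
jog_arm --pt "0 0 0 0 -2 0 5" --pt "0 0 0 0 -3 0 5" --pt "0 0 0 0 -4 0 5" --pt "0 0 0 0 -4 0 5" --pt "0 0 0 0 -4 0 5" --pt "0 0 0 0 -4 0 5" --pt "0 0 0 0 -4 0 5" --pt "0 0 0 0 -3 0 5" --pt "0 0 0 0 -2 0 5"

```text
t: 13.0
eef_pos: [457.8, 43.2, 123.0]
tcp_rot: [3.141, 0.003, 0.02]
ft_force: [-6.5, -9.0, 6.3]
opening: 0.144
grip_force: 30.0
```

Emit:
jog_arm --pt "0 0 0 -0.4 -2 0 5" --pt "0 0 0 0 -4 0 5" --pt "0 0 0 0 -4 0 5" --pt "0 0 0 0 -4 0 5" --pt "0 0 0 0 -4 0 5" --pt "0 0 0 0 -4 0 5" --pt "0 0 0 0 -4 0 5" --pt "0 0 0 0 -4 0 5" --pt "0 0 0 0 -3 0 5" --pt "0 0 0 0 -1 0 5"

```text
t: 14.25
eef_pos: [457.2, 77.3, 123.1]
tcp_rot: [3.141, 0.002, 0.021]
ft_force: [-4.5, -8.4, 5.8]
opening: 0.146
grip_force: 30.0
```

Emit:
jog_arm --pt "0 0 0 -0.3 -2 0 5" --pt "0 0 0 0 -4 0 5" --pt "0 0 0 0 -4 0 5" --pt "0 0 0 0 -4 0 5" --pt "0 0 0 0 -4 0 5" --pt "0 0 0 0 -4 0 5" --pt "0 0 0 0 -3 0 5" --pt "0 0 0 0 -2 0 5" --pt "0 0 0 0 -1 0 5"

```text
t: 15.38
eef_pos: [456.6, 105.2, 123.1]
tcp_rot: [3.141, 0.001, 0.021]
ft_force: [-3.0, -7.0, 5.7]
opening: 0.145
grip_force: 30.0
```

Emit:
jog_arm --pt "0 0 0 0 -1 0 5" --pt "0 0 0 0 -1 0 5" --pt "0 0 0 0 -1 0 5" --pt "0 0 0 0 -1 0 5"

```text
t: 15.88
eef_pos: [456.5, 109.2, 123.2]
tcp_rot: [3.141, 0.001, 0.021]
ft_force: [-2.3, -5.2, 6.8]
opening: 0.145
grip_force: 30.1
```

Emit:
jog_arm --pt "0 0 0 0 -1 0 5" --pt "0 0 0 0 -1 0 5" --pt "0 0 0 0 -1 0 5"

```text
t: 16.25
eef_pos: [456.5, 112.2, 123.2]
tcp_rot: [3.141, 0.001, 0.021]
ft_force: [-3.1, -6.3, 5.9]
opening: 0.143
grip_force: 30.0
```

Emit:
jog_arm --pt "0 0 0 0 -0.7 0 5" --pt "0 0 0 0 -0.7 0 5"

```text
t: 16.5
eef_pos: [456.5, 113.6, 123.2]
tcp_rot: [3.141, 0.001, 0.021]
ft_force: [-2.8, -6.4, 6.9]
opening: 0.144
grip_force: 30.0
```

Emit:
jog_arm --pt "0 0 0 0 -0.7 0 5" --pt "0 0 0 0 -0.7 0 5"

```text
t: 16.75
eef_pos: [456.4, 115.2, 123.0]
tcp_rot: [3.141, 0.001, 0.02]
ft_force: [-2.5, -5.0, 3.7]
opening: 0.147
grip_force: 30.0
```

Emit:
jog_arm --pt "0 0 0 0 -0.7 0 5" --pt "0 0 0 0 -0.7 0 5"

```text
t: 17.0
eef_pos: [456.4, 116.6, 123.0]
tcp_rot: [3.141, 0.001, 0.02]
ft_force: [-2.2, -5.1, 4.3]
opening: 0.142
grip_force: 30.0
```

Vertical force fell by about 3 N at y≈115, which matches a 5 mm drop. I'll check plate height and tilt with depth.

```bash
python3 - <<'E'
from h import *
s=env.state();print(s["eef_pos"],s["ft_force"])
w=cap("wrist");save(w,"w5.png");c=cloud(w);x,y,z=c[...,0],c[...,1],c[...,2]
m=(z>26)&(z<37)&(y>75)&(y<157)&(x>440)&(x<494)
p=c[m]
for a,b in ((78,98),(132,155)):
    q=p[(p[:,1]>a)&(p[:,1]<b)]
    print(a,b,len(q),np.percentile(q,[5,50,95],axis=0).round(1).tolist())
f=c[(z>24)&(z<36)&(y>0)&(y<70)&(x>490)&(x<520)];print("fence z",np.median(f[:,2]),"deck",np.median(z[(x>440)&(x<480)&(y>0)&(y<55)&(z<26)]))
A=np.c_[p[:,:2],np.ones(len(p))];print(np.linalg.lstsq(A,p[:,2],rcond=None)[0])
E
```

```text
[456.41942942 116.56534614 123.04443861] [-2.16467096 -5.08222466  4.26963002]
78 98 1207 [[451.4, 79.5, 26.2], [479.3, 84.9, 27.7], [492.8, 96.9, 29.0]]
132 155 1401 [[451.0, 133.1, 26.3], [478.5, 146.6, 27.7], [491.8, 152.8, 28.9]]
fence z 27.749370803186167 deck 19.797313858143724
[7.53050632e-03 4.26527984e-04 2.40624110e+01]
```

View pics/w5.png

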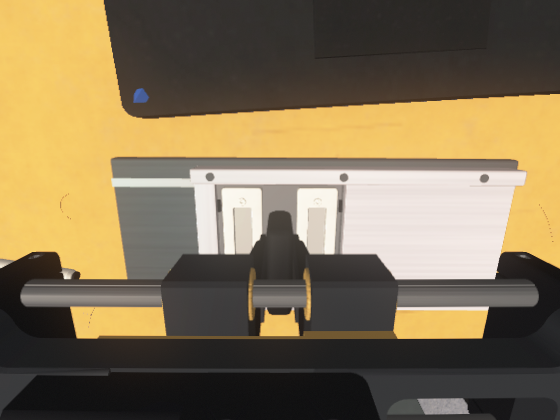

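The picture shows the carrier level inside the pocket (218–342), with plain deck to its right. Cartridge tops read about 28–29 mm, so it is seated. Release and back off.

Emit:
jog_arm --pt "0 0 0 0 0.5 0 5" --pt "0 0 0 0 0 0 20" --pt "0 0 0 0 0 0 40" --pt "0 0 0 0 0 0 60" --pt "0 0 0 0 0 0 60" --pt "0 0 0 0 0 0 60"

```text
t: 17.8
eef_pos: [456.8, 116.3, 123.2]
tcp_rot: [-3.141, -0.0, 0.021]
ft_force: [-0.4, -0.9, 0.3]
opening: 0.572
grip_force: 0.0
```

Emit:
jog_arm --pt "0 0 0 0 0 -8 60" --pt "0 0 0 0 0 -25 60" --pt "0 0 0 0 0 -50 60" --pt "0 0 0 0 0 -50 60" --pt "0 0 0 0 0 -20 60" --pt "0 0 0 0 0 0 60"

```text
t: 18.55
eef_pos: [456.9, 116.4, 277.8]
tcp_rot: [-3.141, -0.004, 0.021]
ft_force: [-0.6, 0.4, -1.0]
opening: 0.631
grip_force: 0.0
```

```bash
python3 - <<'E'
from h import *
s=env.state();print(s["eef_pos"],s["ft_force"],s["opening"],s["t"])
w=cap("wrist");save(w,"w6.png");c=cloud(w);x,y,z=c[...,0],c[...,1],c[...,2]
b=c[(x>425)&(x<490)&(y>90)&(y<140)&(z>40)&(z<70)];print("bar",cv2.minAreaRect(b[:,:2].astype(np.float32)),np.median(b[:,2]))
p=c[(x>425)&(x<490)&(abs(abs(y-115)-27)<9)&(z>25.5)&(z<38)]
print("cart",len(p),np.percentile(p[:,2],[5,50,95]),np.linalg.lstsq(np.c_[p[:,:2],np.ones(len(p))],p[:,2],rcond=None)[0])
E
```

```text
[456.94051875 116.35127963 277.80914305] [-0.59832611  0.44011538 -1.02875711] 0.6314653573332353 18.55
bar ((479.3061218261719, 116.18196105957031), (2.9397521018981934, 13.659849166870117), 1.019741415977478) 57.239893160517454
cart 1277 [25.71231926 27.58878064 29.0692602 ] [-5.12810204e-03 -2.04347316e-04  2.98732247e+01]
```

View pics/w6.png

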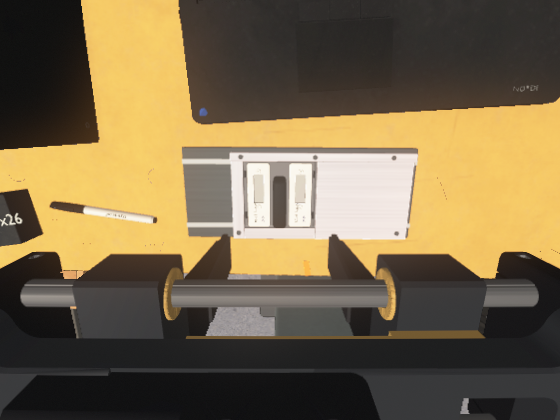

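The carrier sits in the pocket (246–314, 162–230), square and free of the gripper.

```bash
python3 -c "
from cell import env
print(env.job_done())"
```

```text
the job is handed in; nothing more can be done
None
```

I laid the carrier on the loading end, slid it left along the fence until it dropped into the pocket, and released it. The final depth picture showed it level and at pocket height. I handed the job in at about 19 s; the hand-in call returned no verdict.

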